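Reset tripped breakers and reject the soft one

TASK

The thermal breakers in the test nest have tripped and their reset buttons stand out. Press the buttons straight down, slowly and gently, until you feel each snap over so that it stays in; a breaker whose button stays soft all the way and springs back is faulty, so push it along its lane until it drops right into the reject tray behind and lies on the tray's floor. Leave the sound breakers reset and standing where they are, and do not disturb the other tools on the bench.

Things in the scene. Friction and masses are not known exactly. Their poses are not given: they have to be found in the camera images.
- test_nest: Fixed breaker nest: grey deck 107 x 196 mm, top 15 mm above the bench, open sheet-steel reject tray at its far edge. Origin on the bench under the middle lane; x runs along the lanes towards the tray, y left, z up. Deck x = -75 to +32 mm. Three straight lanes, centres y = -60, 0, +60 mm, open at both ends, each between rails 12 mm high, 6 mm wide, 39 mm apart, from x = -53 to +31 mm.
- tray (a point): Centre of the reject tray's floor, 4 mm above the bench; axes as the nest's. The tray crosses all three lanes: inside 78 mm along x (nest x = 32 to 110 mm) and 192 mm across, sides and far wall 28 mm high; towards the lanes it is open, the deck ending in a step 11 mm down to its floor.
- breaker_a: One of three alike breakers, one loose in each lane, in any order. Black housing 46 (x) x 36 (y) mm, 120 g; 40 mm high at the robot's end (flat end face at x = -23 mm), 26 mm at the tray end with two terminals. Steel collar 18 mm across up to 47 mm, with the white reset button 12 mm across in it, axis at x = -7 mm. Origin: centre of underside, axes parallel to the nest's. Over 25 N damages it.
- breaker_b: Another of the three breakers, same looks, sizes and axes as breaker_a. Which of the three is faulty is not known beforehand.
- breaker_c: Another of the three breakers, same looks, sizes and axes as breaker_a. Which of the three is faulty is not known beforehand.
- breaker_a_top (a point): Centre of the button's top, 58 mm above the breaker's underside when out, 53 mm when in. Sound: resistance climbs to about 8 N in the first 3 mm, then gives way at once and the button drops to 5 mm and stays in; let go earlier, it springs out. Faulty: soft, only about 1 to 2 N over 5 mm, no snap, springs back. Pressed beyond 5 mm either kind stiffens to 12 N in 4.5 mm, then stops hard.
- breaker_b_top (a point): Centre of the top face of breaker_b's reset button; moves with it; same behaviour as told for breaker_a_top (sound or faulty).
- breaker_c_top (a point): Centre of the top face of breaker_c's reset button; moves with it; same behaviour as told for breaker_a_top (sound or faulty).
- breaker_a_centre (a point): Middle of breaker_a's housing, 20 mm above its underside.
- breaker_b_centre (a point): Middle of breaker_b's housing, 20 mm above its underside.
- breaker_c_centre (a point): Middle of breaker_c's housing, 20 mm above its underside.
- screwdriver: Bystander: screwdriver with yellow handle, 150 mm long, 24 mm thick, lying on the bench to the left of the nest. Origin under its middle.
- side_cutters: Bystander: side cutters with blue handles, 126 x 46 x 11 mm, lying on the bench to the left of the screwdriver. Origin under its middle.
- loupe: Bystander: black eye loupe, 36 mm across, 34 mm high, standing on the bench behind the nest. Origin under its middle.
Things that resemble listed ones, but are neither listed nor needed, are in the scene too. What is shaped like the breaker_c but orange is not meant.

How it is judged (in metres and radians):
At the end, for the whole second after the job is handed in: One breaker, the faulty one (its button never stays in), rests in the reject tray, its housing's centre less than 24 mm above the tray floor; the two others have their buttons snapped in (at least 4 of 5 mm) and stand upright within 12 mm of where they were (((x of breaker_a_centre in the frame of tray between -0.025 and 0.039 m and y of breaker_a_centre in the frame of tray between -0.096 and 0.096 m and z of breaker_a_centre in the frame of tray below 0.024 m and z of breaker_b_top in the frame of breaker_b below 0.054 m and distance of each of breaker_b, breaker_c from where it was at the start of the episode below 0.012 m and angle between each of breaker_b, breaker_c's own z axis and vertical below 0.1 rad and z of breaker_c_top in the frame of breaker_c below 0.054 m) or (x of breaker_b_centre in the frame of tray between -0.025 and 0.039 m and y of breaker_b_centre in the frame of tray between -0.096 and 0.096 m and z of breaker_b_centre in the frame of tray below 0.024 m and z of breaker_a_top in the frame of breaker_a below 0.054 m and distance of each of breaker_a, breaker_c from where it was at the start of the episode below 0.012 m and angle between each of breaker_a, breaker_c's own z axis and vertical below 0.1 rad and z of breaker_c_top in the frame of breaker_c below 0.054 m) or (x of breaker_c_centre in the frame of tray between -0.025 and 0.039 m and y of breaker_c_centre in the frame of tray between -0.096 and 0.096 m and z of breaker_c_centre in the frame of tray below 0.024 m and z of breaker_a_top in the frame of breaker_a below 0.054 m and distance of each of breaker_a, breaker_b from where it was at the start of the episode below 0.012 m and angle between each of breaker_a, breaker_b's own z axis and vertical below 0.1 rad and z of breaker_b_top in the frame of breaker_b below 0.054 m)) and linear speed of each of breaker_a, breaker_b, breaker_c below 0.01 m/s); the robot touches nothing.
It fails at once if the robot presses or pushes a breaker with more than 25 N (contact force between any of the fingers, the arm and breaker_a above 25 N or contact force between any of the fingers, the arm and breaker_b above 25 N or contact force between any of the fingers, the arm and breaker_c above 25 N).
It fails at once if a bystander tool is shifted by more than 20 mm (distance of any of screwdriver, side_cutters, loupe from where it was at the start of the episode above 0.02 m).
It also fails if it takes over 67 s, if anything falls off the work surface, if the arm or the gripper's body presses on something with over 40 N, if the wrist force passes 120 N, or if a joint passes its speed limit or range.

ROBOT

A 6-joint arm with a two-finger parallel gripper is mounted at the origin on a cart in front of the work surface, level with it; the furniture and walls round the work are solid. World frame = base frame: x ahead of the robot, y to its left, z up, the work surface at z = 0. Lengths are in mm, angles in rad, forces in N, time in s.
With the tool pointing down it reaches from about 350 to 875 mm from the base axis. Payload 4.2 kg.
Tool frame: the origin (TCP) lies midway between the tips of the shut fingers; the grasp point (between the pads) lies 19 mm behind it (arm.tcp_to_grasp is the distance from the TCP to the grasp point, in mm); z points along the fingers, y is the line along which they close (so a half turn about z gives the same grasp; the last joint's range is limited). The gripper opens to 85 mm and grips with 20 to 120 N. Pads are 22 mm wide; open, the fingers measure 114 mm over their backs; the gripper's body (76 mm by 85 mm) begins 54 mm behind the grasp point. The pads swing forward as they close: fully open they stand 13 mm farther back than shut.
Start: joints at [0.259, 0.385, 0.008, 0, -1.194, -0.259], TCP at [624.979, 0.025, 231.312] pointing down, gripper open.
Joint ranges: [-3.14, 3.14], [-1.21, 2.06], [-1.07, 1.41], [-3.16, 2.05], [-2.99, -0.16], [-3.1, 3.1]. Speed limits (rad/s): [2.79, 2.79, 3.14, 3.14, 3.14, 3.14].

INTERFACE

Orientations are given as a unit quaternion [x, y, z, w].
In Python, from bench import arm, imaging, job, models gives the robot as it stands.
- The arm moves only by the tool arm_command, never from a script. Its argument "rows" is a list of rows, each an object with "grip": the opening, from 0 (shut) to 1 (fully open); "linear": the shift along the tool's x, y, z in mm, a list of three; "rot": the turn, a rotation vector about the tool's x, y, z in rad, a list of three. In form: [{"grip": grip, "linear": [tx, ty, tz], "rot": [rx, ry, rz]}, ...]. A call has 1 to 10 rows; each row is the pose to reach, as a shift and turn from the pose commanded when the call began, along the tool's axes at that moment; what a row does not reach only later rows make up. A row lasts 1/8 s, in which the tool goes at most 62.5 mm and 10.7 degrees, less where a joint would pass 70% of its speed; a pose out of reach is approached as far as the arm can. A call with a gripper value outside its range is refused whole. The fingers move at their own pace and stop on an object; the grip force is fixed at half the most. Time passes only in rows, so rows that repeat a pose let the fingers close. It gives the time, the measured TCP pose, the force, the opening and the grip force at its end, in the units of the state.
- arm.read_state(): the state, without advancing time (a new reading comes with each control period).
- imaging.get_image(name): name is "scene" or "top" or "wrist"; returns a dict with "frame" (384x512x3 uint8, red, green, blue), "fx", "fy", "cx", "cy" (pixels), "extrinsics" (4x4, takes a point from world to camera coordinates); the wrist camera has in their place "T_tool_cam" (4x4, takes a point from camera to tool coordinates, whose origin is the TCP and whose axes are the flange's). Camera axes: x right, y down, z forward; pixel columns grow to the right and rows downward; lengths in mm; the calibration is good to about 2 mm. The wrist camera is an equidistant fisheye: a pixel r from the principal point sees the ray r / f radians off the axis. A picture is of the moment at which its call begins: read the wrist's pose just before it. There is no depth.
- job.job_done(): hands the job in; it is judged then, once.
Trained networks look in a picture, given as the dict that the camera call returned (one of the last four; its "shot" number tells which), for a name from the list of things; names that differ only in an ending like _2 or _b are one class to them, and where a whole thing is asked for, a point or a joint stands for the part that bears it (a point fixed in the world has none). Each returns a list of dicts, best first, with "score" (0 to 1); they miss things now and then, are a little off and sometimes report something else, mostly with a low value. They report only what shows in the picture. A call takes as long as a camera call. They do not tell look-alikes from the thing itself.
- models.spot_in(picture, query): "rect" ([left, top, right, bottom] in pixels, round what is visible of it).
- models.tip_of(picture, query): "pixel" ([column, row] in pixels: a listed point, or the origin of a listed thing).
The state is a dict: "clock": time; "joints": joint angles; "joint_vel": joint speeds; "joint_efforts": joint torques, N m; "position": TCP position; "ee_rot": TCP orientation; "contact_force": force on the tool from outside, world axes, zero at the start; "wrist_torque": the same for the moment, N m; "gripper_width": finger opening in mm; "grasp_force": force on a finger pad.
Only numpy, scipy, OpenCV 4.12 (cv2) and the standard library are available. Lean on these libraries where they do the work, as an engineer would, in place of code of your own. Each camera call takes 0.05 s, during which the arm holds its last target. There are 200 camera calls.

## Working session

There is one attempt and no reset: what is moved stays moved. The work goes in short steps, Python scripts to look and compute and a tool call to move; the robot and the scene stay as the last step left them, time stands still between calls to the robot, and variables do not carry over. Pictures are saved under pics/ and viewed, at most 10 in all, crops included, and the job is handed in when it is done.

Besides the shell and the picture viewer there is one more tool, called after "Emit:" as name(argument=value, ...), one argument or row to a line, values as JSON. arm_command: Moves the arm, as the interface text tells. Its arguments: {"type":"object","properties":{"rows":{"type":"array"}},"required":["rows"]}

```bash
mkdir -p pics; python3 - <<'E'
from bench import arm, imaging, job, models
import cv2,numpy as np
s=arm.read_state(); print({k:np.round(v,3).tolist() for k,v in s.items()})
for n in ("scene","top"):
    p=imaging.get_image(n); cv2.imwrite(f"pics/{n}.png",cv2.cvtColor(p["frame"],cv2.COLOR_RGB2BGR))
    print(n,p["fx"],p["fy"],p["cx"],p["cy"],np.round(p["extrinsics"],4).tolist())
    for q in ("breaker_a_top","breaker_a_centre","test_nest","tray"):
        print(q,[(round(d["score"],2),np.round(d["pixel"],1).tolist()) for d in models.tip_of(p,q)][:6])
    print([(round(d["score"],2),np.round(d["rect"]).tolist()) for d in models.spot_in(p,"breaker_a")][:6])
E
```

```text
{'clock': 0.0, 'joints': [0.259, 0.386, 0.007, -0.001, -1.194, -0.259], 'joint_vel': [0.0, 0.001, -0.001, 0.0, 0.001, 0.001], 'joint_efforts': [-0.001, -39.229, 18.84, 4.186, -0.005, 0.0], 'position': [624.403, 0.04, 230.18], 'ee_rot': [-0.707, 0.707, 0.001, -0.001], 'contact_force': [0.449, -0.179, 0.432], 'wrist_torque': [0.024, 0.048, -0.026], 'grasp_force': 0.0, 'gripper_width': 85.314}
scene 422.81635935650934 422.81635935650934 259.6838692314251 189.5194993064705 [[0.7586, -0.6515, 0.006, -597.9177], [-0.4253, -0.5022, -0.7529, 235.8754], [0.4935, 0.5686, -0.6581, 789.3098], [0.0, 0.0, 0.0, 1.0]]
breaker_a_top [(0.5, [232.9, 223.6])]
breaker_a_centre [(0.72, [237.2, 236.2])]
test_nest [(0.58, [251.3, 263.9])]
tray [(0.84, [286.1, 258.6])]
[(0.95, [296.0, 150.0, 317.0, 178.0]), (0.94, [252.0, 266.0, 275.0, 292.0]), (0.75, [241.0, 242.0, 260.0, 268.0]), (0.65, [224.0, 222.0, 254.0, 249.0])]
top 381.1514509611005 381.1514509611005 252.86842456400638 191.91255540852183 [[0.0277, -0.9993, -0.0237, -186.9449], [-0.9969, -0.0258, -0.0739, 614.2428], [0.0732, 0.0256, -0.997, 911.2937], [0.0, 0.0, 0.0, 1.0]]
breaker_a_top [(0.4, [272.8, 228.1]), (0.33, [326.6, 245.3])]
breaker_a_centre [(0.74, [277.4, 228.2])]
test_nest []
tray [(0.9, [311.3, 205.9])]
[(0.85, [314.0, 235.0, 338.0, 260.0]), (0.81, [268.0, 218.0, 291.0, 239.0]), (0.62, [291.0, 221.0, 312.0, 248.0]), (0.57, [233.0, 95.0, 250.0, 120.0])]
```

```bash
python3 - <<'E'
import cv2,numpy as np
a=cv2.imread("pics/scene.png")[140:310,190:360];b=cv2.imread("pics/top.png")[170:290,230:400]
cv2.imwrite("pics/c.png",np.vstack([cv2.resize(a,(0,0),fx=2,fy=2,interpolation=2),]))
cv2.imwrite("pics/d.png",cv2.resize(b,(0,0),fx=4.5,fy=4.5,interpolation=2))
E
```

```text
(no output)
```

View pics/top.png

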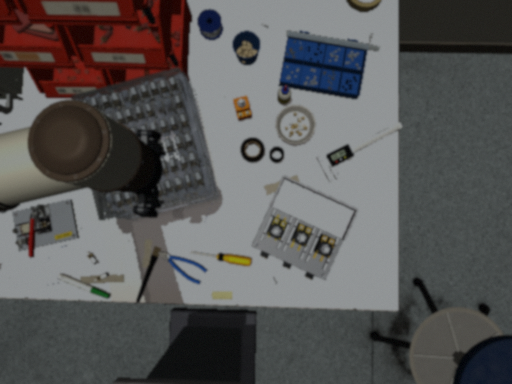

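View pics/d.png

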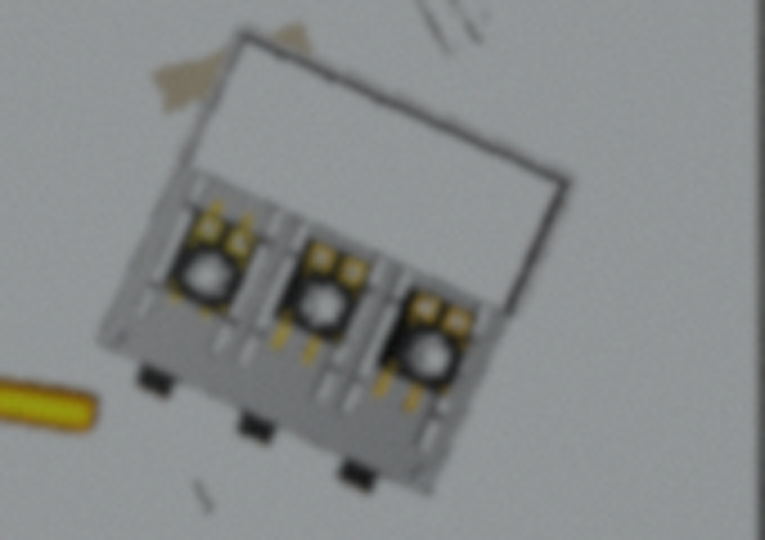

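View pics/scene.png

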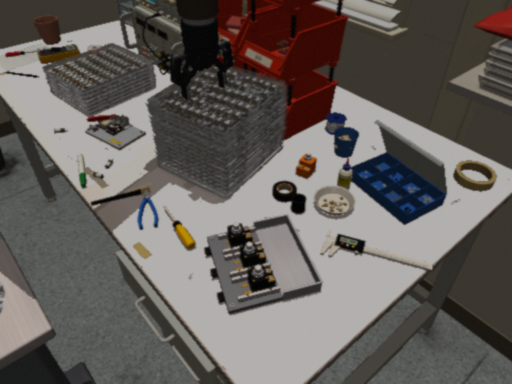

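The top view shows the nest at about (305,228), yawed roughly -25°, with buttons at about (276,231), (303,237) and (326,248). The orange look-alike is at (242,108), well away from the nest. The screwdriver is left of the nest at (235,260), and the loupe is behind it.

```bash
cat > h.py <<'E'
from bench import arm, imaging, job, models
import cv2,numpy as np
from scipy.spatial.transform import Rotation as R
def ray(p,px,s=None):
    """world origin, direction of a pixel"""
    u=(np.array(px)-[p["cx"],p["cy"]])/[p["fx"],p["fy"]]
    if "extrinsics" in p:
        E=np.array(p["extrinsics"]); d=np.r_[u,1]; return -E[:3,:3].T@E[:3,3], E[:3,:3].T@d
    th=np.linalg.norm(u); d=np.r_[u/max(th,1e-9)*np.sin(th),np.cos(th)]
    T=np.eye(4); T[:3,:3]=R.from_quat(s["ee_rot"]).as_matrix(); T[:3,3]=s["position"]
    T=T@np.array(p["T_tool_cam"]); return T[:3,3],T[:3,:3]@d
def at(p,px,z,s=None):
    o,d=ray(p,px,s); return (o+d*(z-o[2])/d[2])[:2]
def totool(v,s=None):
    s=s or arm.read_state(); return R.from_quat(s["ee_rot"]).inv().apply(v)
E
python3 - <<'E'
from h import *
t=imaging.get_image("top")
f=lambda c:(230+c[0]/4.5,170+c[1]/4.5)
for c in ((208,275),(327,303),(430,352)): print("btn",at(t,f(c),73).round(1))
for c in ((100,345),(430,492)): print("front",at(t,f(c),15).round(1))
for c in ((245,35),(568,182)): print("back rim",at(t,f(c),32).round(1))
print("tray",at(t,(311.3,205.9),4).round(1))
for c in ((205,65),): pass
s=arm.read_state(); print(R.from_quat(s["ee_rot"]).as_matrix().round(3).tolist())
p=imaging.get_image("wrist");print(np.round(p["T_tool_cam"],3).tolist(),p["fx"],p["cx"],p["cy"])
E
```

```text
btn [ 526.7 -227.6]
btn [ 514.3 -288.1]
btn [ 491.2 -340.4]
front [ 485.8 -172.4]
front [ 413.  -351.1]
back rim [ 654.4 -246.1]
back rim [ 580.2 -419. ]
tray [ 589.3 -315.4]
[[-0.0, -1.0, -0.0], [-1.0, 0.0, 0.0], [-0.0, 0.0, -1.0]]
[[-0.001, -0.963, -0.269, 68.93], [1.0, -0.001, -0.001, 0.355], [0.001, -0.269, 0.963, -143.027], [0.0, 0.0, 0.0, 1.0]] 297.3186396354542 260.85772874619886 191.28244553429099
```

Emit:
arm_command(
  rows=[
    {"grip": 0, "linear": [60, 30, 0], "rot": [0, 0, 0.1]},
    {"grip": 0, "linear": [110, 65, 0], "rot": [0, 0, 0.2]},
    {"grip": 0, "linear": [165, 100, 0], "rot": [0, 0, 0.3]},
    {"grip": 0, "linear": [215, 130, 0], "rot": [0, 0, 0.387]},
    {"grip": 0, "linear": [267, 161, 0], "rot": [0, 0, 0.387]},
    {"grip": 0, "linear": [267, 161, 0], "rot": [0, 0, 0.387]},
    {"grip": 0, "linear": [267, 161, 0], "rot": [0, 0, 0.387]},
    {"grip": 0, "linear": [267, 161, 0], "rot": [0, 0, 0.387]},
  ],
)

```text
clock: 1.7
position: [464.7, -266.1, 231.3]
ee_rot: [-0.559, 0.829, -0.0, 0.0]
contact_force: [-0.0, -1.1, 0.1]
gripper_width: -0.3
grasp_force: 0.0
```

```bash
python3 - <<'E'
from h import *
s=arm.read_state(); p=imaging.get_image("wrist")
print(s["position"],s["contact_force"],s["clock"],s["gripper_width"],R.from_quat(s["ee_rot"]).as_matrix().round(3).tolist())
cv2.imwrite("pics/w1.png",cv2.cvtColor(cv2.resize(p["frame"],(768,576),interpolation=cv2.INTER_CUBIC),cv2.COLOR_RGB2BGR))
for q,z in (("breaker_a_top",73),("breaker_a_centre",35),("test_nest",0),("tray",4)):
    print(q,[(round(d["score"],2),np.round(d["pixel"],1).tolist(),at(p,d["pixel"],z,s).round(1).tolist()) for d in models.tip_of(p,q)][:6])
E
```

```text
[ 464.7482458  -266.08331807  231.33681823] [-0.02103973 -1.12514858  0.08427222] 1.7 -0.32718677323282624 [[-0.376, -0.927, 0.0], [-0.927, 0.376, 0.0], [-0.0, -0.0, -1.0]]
breaker_a_top [(0.53, [221.1, 227.1], [527.0, -230.5]), (0.52, [210.1, 116.2], [488.8, -344.5]), (0.24, [208.1, 117.9], [491.4, -343.7])]
breaker_a_centre [(0.6, [215.3, 215.4], [538.3, -234.7])]
test_nest [(0.91, [214.1, 161.9], [519.7, -292.1])]
tray [(0.72, [159.2, 164.1], [588.3, -318.9]), (0.24, [210.2, 116.5], [500.3, -347.4])]
```

View pics/w1.png

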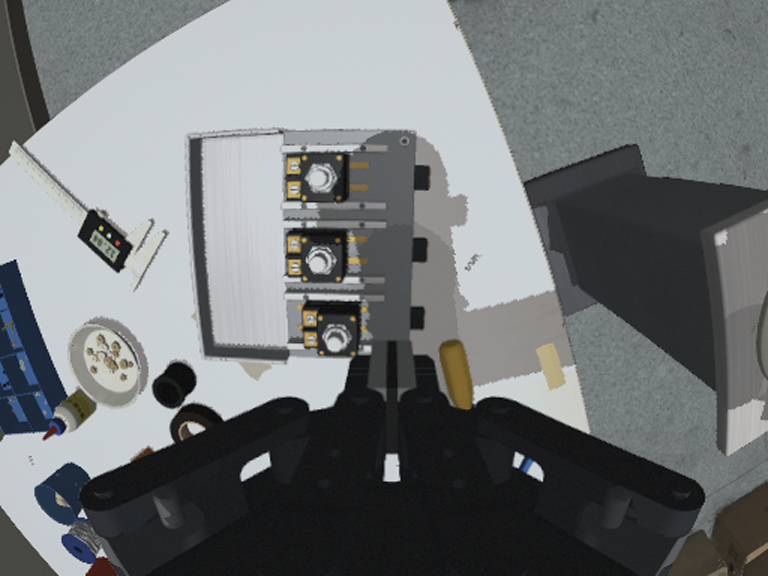

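The wrist view shows the three lanes, with buttons near (320,178), (319,262) and (337,338) at 1.5x scale. I'll zoom in for exact button tops.

```bash
python3 - <<'E'
from h import *
p=imaging.get_image("wrist")
c=p["frame"][90:245,175:290]
cv2.imwrite("pics/w2.png",cv2.cvtColor(cv2.resize(c,(0,0),fx=3.8,fy=3.8,interpolation=cv2.INTER_CUBIC),cv2.COLOR_RGB2BGR))
E
```

```text
(no output)
```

View pics/w2.png

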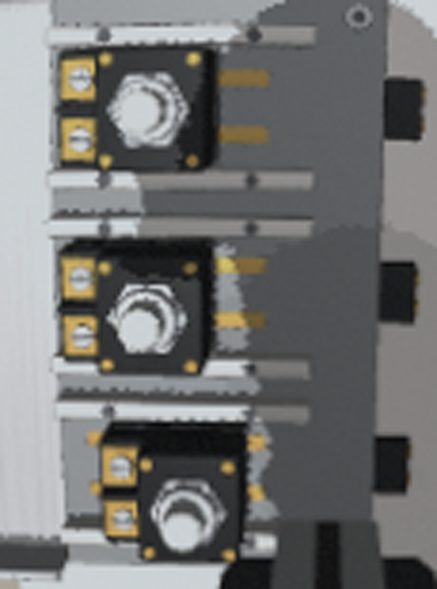

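```bash
python3 - <<'E'
from h import *
s=arm.read_state(); p=imaging.get_image("wrist")
f=lambda c:(175+c[0]/3.8,90+c[1]/3.8)
B=np.array([at(p,f(c),73,s) for c in ((140,112),(138,330),(182,530))])
r=np.array([at(p,f(c),27,s) for c in ((313,36),(312,181),(313,228),(310,370),(308,413))])
n=np.array([[-53,y] for y in (-82.5,-37.5,-22.5,22.5,37.5)])
d=r[-1]-r[0]; yaw=np.arctan2(-d[0],d[1]); print("yaw",np.degrees(yaw))
for y in (yaw,):
    Rm=np.array([[np.cos(y),-np.sin(y)],[np.sin(y),np.cos(y)]])
    o=(r-n@Rm.T).mean(0); print("o",o,"res",((r-o)@Rm-n).round(1).tolist())
    print("btn world",B.round(1).tolist(),"nest",((B-o)@Rm).round(1).tolist())
for b in B: print("tool delta",totool(np.r_[b-s["position"][:2],0],s).round(1))
E
```

```text
yaw -23.052447155426883
o [ 518.34758476 -288.62247283] res [[0.3, 0.4], [-0.0, 0.1], [-0.5, -0.3], [-0.1, 0.2], [0.3, -0.5]]
btn world [[488.0, -341.0], [512.7, -286.5], [525.8, -227.6]] nest [[-7.4, -60.1], [-6.1, -0.2], [-17.0, 59.1]]
tool delta [ 60.2 -50.   -0. ]
tool delta [  0.4 -52.3  -0. ]
tool delta [-59.1 -42.3  -0. ]
```

Emit:
arm_command(
  rows=[
    {"grip": 0, "linear": [0, -52, 20], "rot": [0, 0, 0.017]},
    {"grip": 0, "linear": [0, -52, 60], "rot": [0, 0, 0.017]},
    {"grip": 0, "linear": [0, -52, 100], "rot": [0, 0, 0.017]},
    {"grip": 0, "linear": [0, -52, 130], "rot": [0, 0, 0.017]},
    {"grip": 0, "linear": [0, -52, 146], "rot": [0, 0, 0.017]},
    {"grip": 0, "linear": [0, -52, 150], "rot": [0, 0, 0.017]},
    {"grip": 0, "linear": [0, -52, 150], "rot": [0, 0, 0.017]},
    {"grip": 0, "linear": [0, -52, 150], "rot": [0, 0, 0.017]},
  ],
)

```text
clock: 3.05
position: [513.0, -286.9, 82.7]
ee_rot: [-0.551, 0.835, -0.001, 0.001]
contact_force: [0.4, -0.9, 0.5]
gripper_width: -0.1
grasp_force: 0.0
```

```bash
python3 - <<'E'
from h import *
s=arm.read_state(); p=imaging.get_image("wrist"); print(totool(np.r_[512.7,-286.5,73]-s["position"],s))
t=imaging.get_image("top")["frame"][190:270,250:360]; w=p["frame"][150:384,130:390]
w=cv2.resize(w,(0,0),fx=2,fy=2,interpolation=2); t=cv2.resize(t,(280,204),interpolation=2)
o=np.zeros((468,800,3),np.uint8); o[:,:520]=w; o[:204,520:]=t
cv2.imwrite("pics/w3.png",cv2.cvtColor(o,cv2.COLOR_RGB2BGR))
E
```

```text
[-0.22103226  0.46210487  9.69540486]
```

View pics/w3.png

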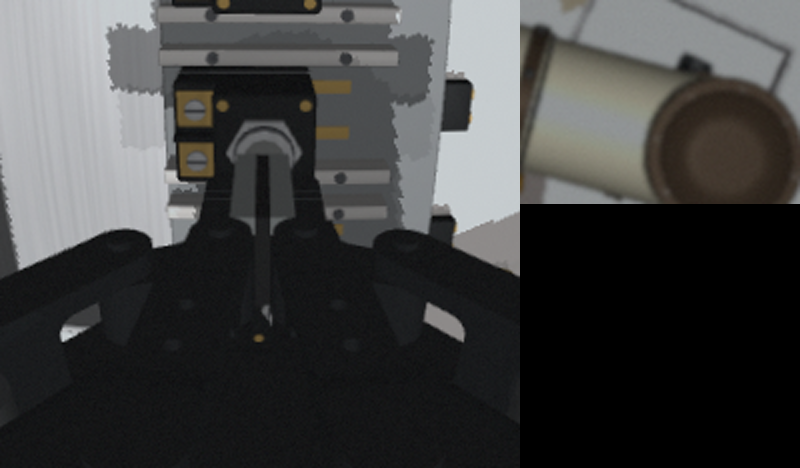

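The shut tip at (263,155) sits over the middle button, centred on its collar. I'll press gently.

Emit:
arm_command(
  rows=[
    {"grip": 0, "linear": [0, 0, 4], "rot": [0, 0, 0]},
    {"grip": 0, "linear": [0, 0, 7], "rot": [0, 0, 0]},
    {"grip": 0, "linear": [0, 0, 9], "rot": [0, 0, 0]},
    {"grip": 0, "linear": [0, 0, 10], "rot": [0, 0, 0]},
    {"grip": 0, "linear": [0, 0, 11], "rot": [0, 0, 0]},
    {"grip": 0, "linear": [0, 0, 11.5], "rot": [0, 0, 0]},
    {"grip": 0, "linear": [0, 0, 12], "rot": [0, 0, 0]},
    {"grip": 0, "linear": [0, 0, 12], "rot": [0, 0, 0]},
  ],
)

```text
clock: 4.15
position: [512.1, -286.6, 70.3]
ee_rot: [-0.551, 0.834, -0.0, -0.0]
contact_force: [-2.7, 1.6, 6.9]
gripper_width: -0.2
grasp_force: 3.6
```

Emit:
arm_command(
  rows=[
    {"grip": 0, "linear": [0, 0, 0.5], "rot": [0, 0, 0]},
    {"grip": 0, "linear": [0, 0, 1], "rot": [0, 0, 0]},
    {"grip": 0, "linear": [0, 0, 1.5], "rot": [0, 0, 0]},
    {"grip": 0, "linear": [0, 0, 1.5], "rot": [0, 0, 0]},
  ],
)

```text
clock: 4.65
position: [512.3, -286.6, 67.6]
ee_rot: [-0.551, 0.835, -0.0, 0.0]
contact_force: [0.3, 0.4, 1.2]
gripper_width: -0.3
grasp_force: 0.6
```

The middle breaker snapped over. Next is the right lane.

Emit:
arm_command(
  rows=[
    {"grip": 0, "linear": [0, 0, -12], "rot": [0, 0, 0]},
    {"grip": 0, "linear": [0, 0, -18], "rot": [0, 0, 0]},
    {"grip": 0, "linear": [30, 1, -20], "rot": [0, 0, 0]},
    {"grip": 0, "linear": [60, 1.3, -20], "rot": [0, 0, 0]},
    {"grip": 0, "linear": [60, 1.3, -18], "rot": [0, 0, 0]},
    {"grip": 0, "linear": [60, 1.3, -15], "rot": [0, 0, 0]},
    {"grip": 0, "linear": [60, 1.3, -15], "rot": [0, 0, 0]},
  ],
)

```text
clock: 5.52
position: [487.5, -340.5, 82.5]
ee_rot: [-0.551, 0.834, 0.0, -0.0]
contact_force: [0.4, 0.1, 0.2]
gripper_width: 0.1
grasp_force: 0.0
```

Emit:
arm_command(
  rows=[
    {"grip": 0, "linear": [0, 0, 4], "rot": [0, 0, 0]},
    {"grip": 0, "linear": [0, 0, 7], "rot": [0, 0, 0]},
    {"grip": 0, "linear": [0, 0, 9], "rot": [0, 0, 0]},
    {"grip": 0, "linear": [0, 0, 10], "rot": [0, 0, 0]},
    {"grip": 0, "linear": [0, 0, 11], "rot": [0, 0, 0]},
    {"grip": 0, "linear": [0, 0, 11.5], "rot": [0, 0, 0]},
    {"grip": 0, "linear": [0, 0, 12], "rot": [0, 0, 0]},
    {"grip": 0, "linear": [0, 0, 12], "rot": [0, 0, 0]},
  ],
)

```text
clock: 6.52
position: [487.4, -341.3, 70.9]
ee_rot: [-0.551, 0.835, -0.0, 0.0]
contact_force: [-0.4, 0.5, 1.6]
gripper_width: 0.1
grasp_force: 0.5
```

Emit:
arm_command(
  rows=[
    {"grip": 0, "linear": [0, 0, 0.5], "rot": [0, 0, 0]},
    {"grip": 0, "linear": [0, 0, 1], "rot": [0, 0, 0]},
    {"grip": 0, "linear": [0, 0, 1], "rot": [0, 0, 0]},
  ],
)

```text
clock: 6.9
position: [487.4, -341.3, 69.8]
ee_rot: [-0.551, 0.835, 0.0, -0.0]
contact_force: [-0.2, 1.3, 0.9]
gripper_width: -0.2
grasp_force: 0.6
```

Emit:
arm_command(
  rows=[
    {"grip": 0, "linear": [0, 0, 0.5], "rot": [0, 0, 0]},
    {"grip": 0, "linear": [0, 0, 1], "rot": [0, 0, 0]},
    {"grip": 0, "linear": [0, 0, 1], "rot": [0, 0, 0]},
  ],
)

```text
clock: 7.28
position: [487.4, -341.3, 68.8]
ee_rot: [-0.551, 0.835, -0.0, -0.0]
contact_force: [-0.1, 0.9, 1.2]
gripper_width: -0.1
grasp_force: 0.8
```

The right breaker is soft with no snap, so it is the faulty one. Now the left one.

Emit:
arm_command(
  rows=[
    {"grip": 0, "linear": [0, 0, -12], "rot": [0, 0, 0]},
    {"grip": 0, "linear": [0, 0, -22], "rot": [0, 0, 0]},
    {"grip": 0, "linear": [-40, 4, -22], "rot": [0, 0, 0]},
    {"grip": 0, "linear": [-80, 9, -22], "rot": [0, 0, 0]},
    {"grip": 0, "linear": [-119.5, 9.2, -20], "rot": [0, 0, 0]},
    {"grip": 0, "linear": [-119.5, 9.2, -14], "rot": [0, 0, 0]},
    {"grip": 0, "linear": [-119.5, 9.2, -14], "rot": [0, 0, 0]},
    {"grip": 0, "linear": [-119.5, 9.2, -14], "rot": [0, 0, 0]},
  ],
)

```text
clock: 8.28
position: [525.6, -228.6, 83.0]
ee_rot: [-0.55, 0.835, -0.0, -0.0]
contact_force: [1.1, 0.4, 1.0]
gripper_width: -0.0
grasp_force: 0.0
```

Emit:
arm_command(
  rows=[
    {"grip": 0, "linear": [0, 0, 4], "rot": [0, 0, 0]},
    {"grip": 0, "linear": [0, 0, 7], "rot": [0, 0, 0]},
    {"grip": 0, "linear": [0, 0, 9], "rot": [0, 0, 0]},
    {"grip": 0, "linear": [0, 0, 10], "rot": [0, 0, 0]},
    {"grip": 0, "linear": [0, 0, 11], "rot": [0, 0, 0]},
    {"grip": 0, "linear": [0, 0, 11.5], "rot": [0, 0, 0]},
    {"grip": 0, "linear": [0, 0, 11.5], "rot": [0, 0, 0]},
  ],
)

```text
clock: 9.15
position: [525.8, -227.9, 71.7]
ee_rot: [-0.551, 0.835, -0.0, -0.0]
contact_force: [-1.8, -1.0, 3.9]
gripper_width: 0.3
grasp_force: 1.9
```

Emit:
arm_command(
  rows=[
    {"grip": 0, "linear": [0, 0, 0.5], "rot": [0, 0, 0]},
    {"grip": 0, "linear": [0, 0, 1], "rot": [0, 0, 0]},
    {"grip": 0, "linear": [0, 0, 1.5], "rot": [0, 0, 0]},
    {"grip": 0, "linear": [0, 0, 2], "rot": [0, 0, 0]},
    {"grip": 0, "linear": [0, 0, 2.5], "rot": [0, 0, 0]},
    {"grip": 0, "linear": [0, 0, 2.5], "rot": [0, 0, 0]},
  ],
)

```text
clock: 9.9
position: [526.1, -227.5, 68.3]
ee_rot: [-0.551, 0.835, 0.0, 0.0]
contact_force: [-0.1, -0.0, 0.0]
gripper_width: 0.3
grasp_force: 0.0
```

Both sound breakers snapped over. Next I'll move behind the right breaker (nest x=-60, y=-60) and drop to pushing height.

Emit:
arm_command(
  rows=[
    {"grip": 0, "linear": [0, 0, -15], "rot": [0, 0, 0]},
    {"grip": 0, "linear": [0, 0, -30], "rot": [0, 0, 0]},
    {"grip": 0, "linear": [30, 43, -30], "rot": [0, 0, 0]},
    {"grip": 0, "linear": [75, 43, -30], "rot": [0, 0, 0]},
    {"grip": 0, "linear": [119.5, 43, -30], "rot": [0, 0, 0]},
    {"grip": 0, "linear": [119.5, 43, -25], "rot": [0, 0, 0]},
    {"grip": 0, "linear": [119.5, 43, 0], "rot": [0, 0, 0]},
    {"grip": 0, "linear": [119.5, 43, 20], "rot": [0, 0, 0]},
    {"grip": 0, "linear": [119.5, 43, 32], "rot": [0, 0, 0]},
    {"grip": 0, "linear": [119.5, 43, 32], "rot": [0, 0, 0]},
  ],
)

```text
clock: 11.15
position: [439.4, -320.3, 36.5]
ee_rot: [-0.551, 0.834, 0.0, -0.0]
contact_force: [0.1, -0.6, 0.5]
gripper_width: -0.4
grasp_force: 0.0
```

```bash
cat >> h.py <<'E'
def nest(v):
    a=np.radians(-23.05); d=np.array(v[:2])-[518.35,-288.62]
    return np.array([d[0]*np.cos(a)+d[1]*np.sin(a),-d[0]*np.sin(a)+d[1]*np.cos(a)]).round(1)
E
python3 - <<'E'
from h import *
s=arm.read_state(); p=imaging.get_image("wrist"); print(nest(s["position"]),s["position"],totool([np.cos(np.radians(-23.05)),np.sin(np.radians(-23.05)),0],s))
w=p["frame"][60:384,100:420]
cv2.imwrite("pics/w4.png",cv2.cvtColor(cv2.resize(w,(0,0),fx=1.8,fy=1.8,interpolation=2),cv2.COLOR_RGB2BGR))
E
```

```text
[-60.2 -60.1] [ 439.4160511  -320.30262268   36.48574813] [-0.00105161 -0.99999885 -0.00109194]
```

View pics/w4.png

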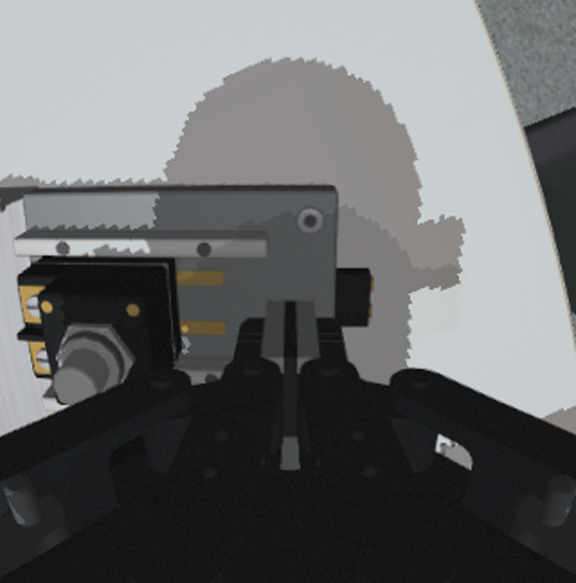

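To keep the finger linkage clear of the button, I'll turn the tool a quarter turn so the linkage lies across the lanes.

Emit:
arm_command(
  rows=[
    {"grip": 0, "linear": [0, 0, 0], "rot": [0, 0, 0.18]},
    {"grip": 0, "linear": [0, 0, 0], "rot": [0, 0, 0.36]},
    {"grip": 0, "linear": [0, 0, 0], "rot": [0, 0, 0.54]},
    {"grip": 0, "linear": [0, 0, 0], "rot": [0, 0, 0.72]},
    {"grip": 0, "linear": [0, 0, 0], "rot": [0, 0, 0.9]},
    {"grip": 0, "linear": [0, 0, 0], "rot": [0, 0, 1.08]},
    {"grip": 0, "linear": [0, 0, 0], "rot": [0, 0, 1.26]},
    {"grip": 0, "linear": [0, 0, 0], "rot": [0, 0, 1.44]},
    {"grip": 0, "linear": [0, 0, 2], "rot": [0, 0, 1.571]},
    {"grip": 0, "linear": [0, 0, 2], "rot": [0, 0, 1.571]},
  ],
)

```text
clock: 12.45
position: [440.0, -320.8, 35.8]
ee_rot: [0.2, 0.98, -0.0, 0.001]
contact_force: [-0.4, -0.1, 0.1]
gripper_width: -0.2
grasp_force: 0.0
```

Emit:
arm_command(
  rows=[
    {"grip": 0, "linear": [-6, 0, 0], "rot": [0, 0, 0]},
    {"grip": 0, "linear": [-12, 0, 0], "rot": [0, 0, 0]},
    {"grip": 0, "linear": [-17, 0, 0], "rot": [0, 0, 0]},
    {"grip": 0, "linear": [-20, 0, 0], "rot": [0, 0, 0]},
    {"grip": 0, "linear": [-23, 0, 0], "rot": [0, 0, 0]},
    {"grip": 0, "linear": [-26, 0, 0], "rot": [0, 0, 0]},
    {"grip": 0, "linear": [-29, 0, 0], "rot": [0, 0, 0]},
    {"grip": 0, "linear": [-32, 0, 0], "rot": [0, 0, 0]},
    {"grip": 0, "linear": [-35, 0, 0], "rot": [0, 0, 0]},
  ],
)

```text
clock: 13.58
position: [471.6, -334.5, 34.7]
ee_rot: [0.201, 0.98, 0.0, -0.0]
contact_force: [0.2, 0.6, -0.3]
gripper_width: 0.2
grasp_force: 0.3
```

```bash
python3 - <<'E'
from h import *
s=arm.read_state(); p=imaging.get_image("wrist"); print(nest(s["position"]),s["position"],totool([np.cos(np.radians(-23.05)),np.sin(np.radians(-23.05)),0],s))
w=p["frame"][40:364,70:450]
cv2.imwrite("pics/w5.png",cv2.cvtColor(cv2.resize(w,(0,0),fx=1.8,fy=1.8,interpolation=2),cv2.COLOR_RGB2BGR))
E
```

```text
[-25.  -60.5] [ 471.62053208 -334.53473564   34.7241325 ] [-9.99998115e-01  1.93567488e-03 -1.54388257e-04]
```

View pics/w5.png

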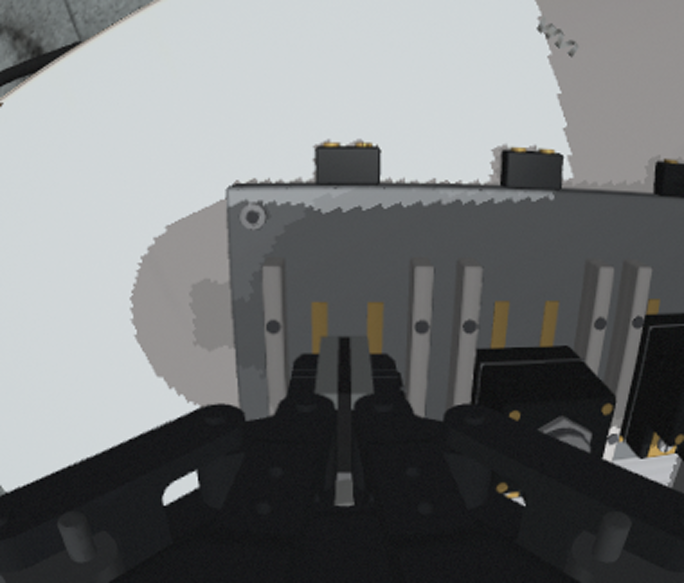

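Emit:
arm_command(
  rows=[
    {"grip": 0, "linear": [-4, 0, 0], "rot": [0, 0, 0]},
    {"grip": 0, "linear": [-7, 0, 0], "rot": [0, 0, 0]},
    {"grip": 0, "linear": [-10, 0, 0], "rot": [0, 0, 0]},
    {"grip": 0, "linear": [-13, 0, 0], "rot": [0, 0, 0]},
    {"grip": 0, "linear": [-16, 0, 0], "rot": [0, 0, 0]},
    {"grip": 0, "linear": [-19, 0, 0], "rot": [0, 0, 0]},
    {"grip": 0, "linear": [-22, 0, 0], "rot": [0, 0, 0]},
    {"grip": 0, "linear": [-25, 0, 0], "rot": [0, 0, 0]},
    {"grip": 0, "linear": [-28, 0, 0], "rot": [0, 0, 0]},
  ],
)

```text
clock: 14.75
position: [497.9, -345.7, 34.9]
ee_rot: [0.201, 0.98, -0.0, 0.001]
contact_force: [-0.9, -0.1, 0.3]
gripper_width: -0.3
grasp_force: 0.0
```

Emit:
arm_command(
  rows=[
    {"grip": 0, "linear": [-3, 0, 0], "rot": [0, 0, 0]},
    {"grip": 0, "linear": [-6, 0, 0], "rot": [0, 0, 0]},
    {"grip": 0, "linear": [-9, 0, 0], "rot": [0, 0, 0]},
    {"grip": 0, "linear": [-12, 0, 0], "rot": [0, 0, 0]},
    {"grip": 0, "linear": [-15, 0, 0], "rot": [0, 0, 0]},
  ],
)

```text
clock: 15.38
position: [511.2, -351.5, 34.8]
ee_rot: [0.201, 0.98, 0.0, -0.0]
contact_force: [-2.2, -0.4, 1.5]
gripper_width: 0.1
grasp_force: 0.9
```

Emit:
arm_command(
  rows=[
    {"grip": 0, "linear": [-3, 0, 0], "rot": [0, 0, 0]},
    {"grip": 0, "linear": [-6, 0, 0], "rot": [0, 0, 0]},
    {"grip": 0, "linear": [-9, 0, 0], "rot": [0, 0, 0]},
    {"grip": 0, "linear": [-12, 0, 0], "rot": [0, 0, 0]},
    {"grip": 0, "linear": [-15, 0, 0], "rot": [0, 0, 0]},
    {"grip": 0, "linear": [-18, 0, 0], "rot": [0, 0, 0]},
    {"grip": 0, "linear": [-18, 0, 0], "rot": [0, 0, 0]},
  ],
)

```text
clock: 16.25
position: [528.1, -358.7, 34.8]
ee_rot: [0.201, 0.98, -0.0, 0.0]
contact_force: [-1.1, -0.0, 0.7]
gripper_width: -0.3
grasp_force: 0.3
```

```bash
python3 - <<'E'
from h import *
s=arm.read_state(); print(nest(s["position"]))
p=imaging.get_image("scene"); w=p["frame"][200:320,190:340]
cv2.imwrite("pics/s2.png",cv2.cvtColor(cv2.resize(w,(0,0),fx=4,fy=4,interpolation=2),cv2.COLOR_RGB2BGR))
E
```

```text
[ 36.4 -60.6]
```

View pics/s2.png

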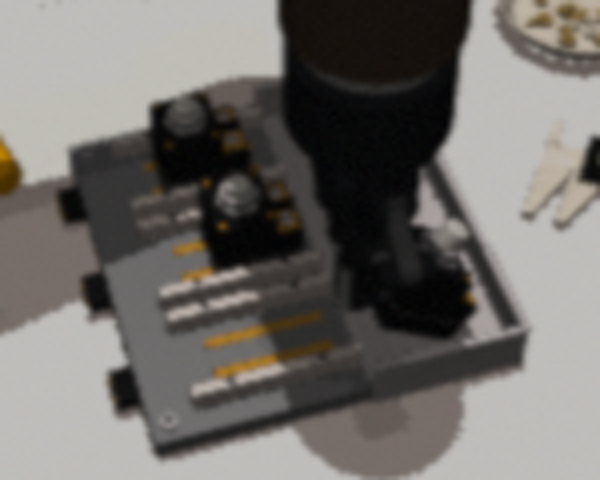

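The breaker at about (420,290) is off the deck and in the tray. I'll push a little further, back off, rise, and check.

Emit:
arm_command(
  rows=[
    {"grip": 0, "linear": [-3, 0, 0], "rot": [0, 0, 0]},
    {"grip": 0, "linear": [-6, 0, 0], "rot": [0, 0, 0]},
    {"grip": 0, "linear": [-6, 0, 0], "rot": [0, 0, 0]},
    {"grip": 0, "linear": [4, 0, 0], "rot": [0, 0, 0]},
    {"grip": 0, "linear": [20, 0, 0], "rot": [0, 0, 0]},
    {"grip": 0, "linear": [30, 0, 0], "rot": [0, 0, 0]},
    {"grip": 0, "linear": [40, 0, -30], "rot": [0, 0, 0]},
    {"grip": 0, "linear": [40, 0, -80], "rot": [0, 0, 0]},
    {"grip": 0, "linear": [40, 0, -140], "rot": [0, 0, 0]},
  ],
)

```text
clock: 17.42
position: [489.9, -342.3, 175.5]
ee_rot: [0.201, 0.98, 0.0, -0.001]
contact_force: [1.7, -0.1, 0.2]
gripper_width: 0.2
grasp_force: 0.0
```

Emit:
arm_command(
  rows=[
    {"grip": 0, "linear": [50, 0, -30], "rot": [0, 0, 0]},
    {"grip": 0, "linear": [100, 0, -60], "rot": [0, 0, 0]},
    {"grip": 0, "linear": [100, 0, -60], "rot": [0, 0, 0]},
    {"grip": 0, "linear": [100, 0, -60], "rot": [0, 0, 0]},
  ],
)

```text
clock: 17.92
position: [398.9, -303.4, 235.0]
ee_rot: [0.201, 0.98, -0.0, 0.001]
contact_force: [-0.5, 0.5, -0.7]
gripper_width: -0.2
grasp_force: 0.0
```

```bash
python3 - <<'E'
from h import *
s=arm.read_state(); print(nest(s["position"]),s["contact_force"])
p=imaging.get_image("scene"); w=cv2.resize(p["frame"][200:310,195:325],(520,440),interpolation=2)
t=cv2.resize(imaging.get_image("top")["frame"][180:280,250:350],(270,270),interpolation=2)
o=np.zeros((440,790,3),np.uint8);o[:,:520]=w;o[:270,520:]=t
cv2.imwrite("pics/s3.png",cv2.cvtColor(o,cv2.COLOR_RGB2BGR))
E
```

```text
[-104.1  -60.3] [-0.51615188  0.4835035  -0.68520102]
```

View pics/s3.png

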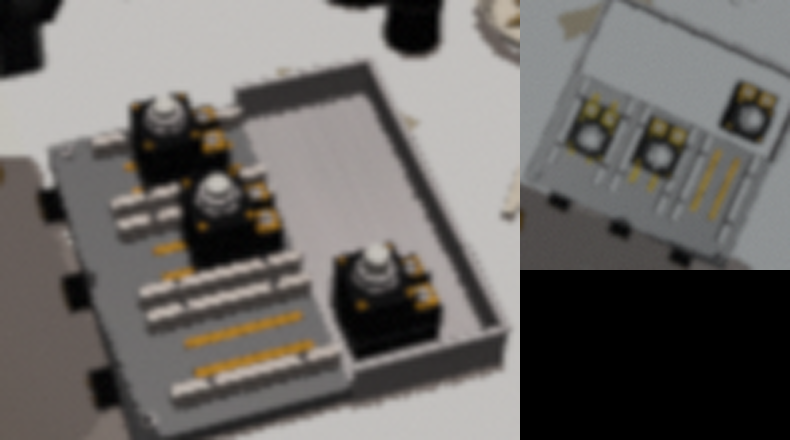

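The faulty breaker lies flat in the tray at (385,300) with its button out. The two sound ones stand in their lanes with their buttons in.

```bash
python3 -c "
from bench import job
print(job.job_done())"
```

```text
the job is handed in; nothing more can be done
None
```

I reset the left and middle breakers, pushed the faulty right-lane one flat into the reject tray, and handed the job in at about 18 s; no verdict came back.

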